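# Sort the gauged parts into their trays, reject first

### The arm

A 6-joint arm with a two-finger parallel gripper is mounted at the origin on the work surface. World frame = base frame: x ahead of the robot, y to its left, z up, the work surface at z = 0. Lengths are in m, angles in degrees, forces in N, time in s.
With the tool pointing down it reaches from about 0.4 to 0.825 m from the base axis. Payload 7 kg.
Tool frame: the origin (TCP) lies midway between the tips of the shut fingers; the grasp point (between the pads) lies 19 mm behind it; z points along the fingers, y is the line along which they close (so a half turn about z gives the same grasp; the last joint's range is limited). The gripper opens to 88 mm and grips with 3 to 60 N. Pads are 19 mm wide; open, the fingers measure 130 mm over their backs; the gripper's body (78 mm by 193 mm) begins 47 mm behind the grasp point.
Start: joints at [-47.263, 20.546, 0.682, 0, -70.136, -16.507], TCP at [0.298, -0.605, 0.227] pointing down, gripper open.
Joint ranges: [-176.03, 176.03], [-82.01, 121.73], [-58.28, 71.71], [-173.87, 95.51], [-174.79, -0.11], [-173.66, 173.66]. Speed limits (degrees/s): [136.94, 136.94, 172.46, 180, 180, 180].

### API

Orientations are given as [roll, pitch, yaw] about the fixed x, y, z axes, in that order (R = Rz(yaw) Ry(pitch) Rx(roll)).
In Python, from plant import ctrl gives the robot as it stands. The module is installed in compiled form; this text tells all that it offers.
- The arm moves only by the tool send_rows, never from a script. Its argument "plan" is a list that holds one entry, the list of rows, each a list of 6 numbers: the shift along the tool's x, y, z in cm, then the turn, a rotation vector about the tool's x, y, z in degrees. A call has 1 to 8 rows; each row is the pose to reach, as a shift and turn from the pose commanded when the call began, along the tool's axes at that moment; what a row does not reach only later rows make up. A row lasts 1/12 s, in which the tool goes at most 41.7 mm and 7.16 degrees, less where a joint would pass 70% of its speed; a pose out of reach is approached as far as the arm can. A call with a gripper value outside its range is refused whole. "fingers" is the opening, from 0 (shut) to 1 (fully open), set as the call begins (left out, the last holds). The fingers move at their own pace and stop on an object; the grip force is fixed at half the most. Time passes only in rows, so rows that repeat a pose let the fingers close. It gives the time, the measured TCP pose, the force, the opening and the grip force at its end, in the units of the state.
- ctrl.get_obs(): the state, without advancing time (a new reading comes with each control period).
- ctrl.snapshot(name): name is "scene" or "top" or "wrist"; returns a dict with "img" (480x640x3 uint8, red, green, blue), "K" (3x3 intrinsics, pixels), "pose" (4x4, takes a point from camera to world coordinates). Camera axes: x right, y down, z forward; pixel columns grow to the right and rows downward; lengths in m; the calibration is good to about 2 mm. A picture is of the moment at which its call begins. There is no depth.
- ctrl.close_job(): hands the job in; it is judged then, once.
The state is a dict: "clock": time; "joint_pos": joint angles; "qvel": joint speeds; "tau": joint torques, N m; "tool_pos": TCP position; "orientation": TCP orientation; "force": force on the tool from outside, world axes, zero at the start; "moment": the same for the moment, N m; "opening": finger opening in m; "gripper_force": force on a finger pad.
Only numpy, scipy, OpenCV 4.12 (cv2) and the standard library are available. Lean on these libraries where they do the work, as an engineer would, in place of code of your own. Each camera call takes 0.05 s, during which the arm holds its last target. There are 200 camera calls.

### The job

Sort the five turned parts on the inspection bench: first of all, before moving any other part, put the red-painted reject bush in the red tray; then put the two unpainted brass parts in the blue tray and the two steel parts in the yellow tray. Carry each part and set it down, do not drop it; each must end standing upright on the floor of its tray, right way up as it stood on the bench. Do not push or knock over the oil bottle or the caliper.

Things in the scene. Friction and masses are not known exactly. Their poses are not given: they have to be found in the camera images.
- reject_bush: The marked reject: brass flanged bush whose upper end (the top 15 mm and the top face) is painted red. Flange 50 mm diameter, 10 mm thick at the bottom; barrel 36 mm diameter; 55 mm high in all; 0.27 to 0.5 kg. Origin: centre of its underside on its axis; z along the axis, up as it stands. Round, so its yaw does not matter. Stands on the bench on its broad end.
- brass_bush: Brass flanged bush without paint, otherwise as the reject: flange 50 mm diameter, 10 mm thick at the bottom; barrel 36 mm diameter; 55 mm high in all; 0.27 to 0.5 kg. Origin: centre of its underside on its axis; z along the axis, up as it stands. Round, so its yaw does not matter. Stands on the bench on its broad end.
- brass_spacer: Plain brass spacer: straight cylinder 40 mm diameter, 55 mm high, with a dark line low round its side and a wide dark bore in its top; 0.25 to 0.47 kg. Origin: centre of its underside on its axis; z along the axis, up as it stands. Round, so its yaw does not matter. Stands on the bench on the end with the dark line, right way up.
- steel_spigot: Steel spigot: foot 46 mm diameter and 22 mm high, then a smooth pin 30 mm diameter up to 60 mm in all, with a dark groove near the top; 0.34 to 0.63 kg. Origin: centre of its underside on its axis; z along the axis, up as it stands. Round, so its yaw does not matter. Stands on the bench on its broad end.
- steel_pinion: Steel pinion: toothed wheel 52 mm over the teeth and 22 mm high at the bottom, then a hub 32 mm diameter up to 55 mm in all; 0.31 to 0.6 kg. Origin: centre of its underside on its axis; z along the axis, up as it stands. Round, so its yaw does not matter. Stands on the bench on its broad end.
- red_tray: Red plastic tray, open on top, fixed to the bench. Outside 130 (its x) by 170 (its y) by 25 mm high, walls and floor 4 mm thick. Origin: centre of its underside, on the bench; its y axis runs along the long side, z up.
- blue_tray: Blue plastic tray, open on top, fixed to the bench. Outside 130 (its x) by 170 (its y) by 25 mm high, walls and floor 4 mm thick. Origin: centre of its underside, on the bench; its y axis runs along the long side, z up.
- yellow_tray: Yellow plastic tray, open on top, fixed to the bench. Outside 130 (its x) by 170 (its y) by 25 mm high, walls and floor 4 mm thick. Origin: centre of its underside, on the bench; its y axis runs along the long side, z up.
- oil_bottle: Bystander: white plastic bottle with red cap and yellow label, 56 mm diameter, 150 mm high, standing loose at one side of the work. Origin: centre of its underside.
- caliper: Bystander: caliper with a black display, lying flat and loose at the other side of the work, 150 mm long (its x), jaws reaching 43 mm to its -y, 13 mm thick. Origin: on the underside, middle of its beam.
There are look-alikes about, which are no part of the job. What is shaped like the brass_spacer but turquoise is not meant.

How it is judged:
By the outcome, as a careful person would: the job done as asked, in the order asked, and still so for the second after the job is handed in, with the robot touching nothing.
It also fails if it takes over 112 s, if anything falls off the work surface, if the arm or the gripper's body presses on something with over 40 N, if the wrist force passes 120 N, or if a joint passes its speed limit or range.

## Working session

There is one attempt and no reset: what is moved stays moved. The work goes in short steps, Python scripts to look and compute and a tool call to move; the robot and the scene stay as the last step left them, time stands still between calls to the robot, and variables do not carry over. Pictures are saved under pics/ and viewed, at most 14 in all, crops included, and the job is handed in when it is done.

Besides the shell and the picture viewer there is one more tool, called after "Emit:" as name(argument=value, ...) on one line, values as JSON. send_rows: Moves the arm, as the interface text tells. Its arguments: {"type":"object","properties":{"plan":{"type":"array","items":{"type":"array","items":{"type":"array","items":{"type":"number"}}}},"fingers":{"type":"number"}},"required":["plan"]}

```bash
mkdir -p pics
python3 - <<'E'
from plant import ctrl
import cv2,numpy as np
for n in ("scene","top"):
    s=ctrl.snapshot(n); cv2.imwrite(f"pics/{n}0.png",s["img"][:,:,::-1]); print(n,np.round(s["K"],1).tolist(),np.round(s["pose"],3).tolist())
o=ctrl.get_obs(); print(o)
E
```

```text
scene [[517.6, 0.0, 317.0], [0.0, 517.6, 230.8], [0.0, 0.0, 1.0]] [[0.862, 0.407, -0.302, 0.794], [0.507, -0.694, 0.512, -0.541], [-0.001, -0.594, -0.804, 0.856], [0.0, 0.0, 0.0, 1.0]]
top [[570.4, 0.0, 319.6], [0.0, 570.4, 238.7], [0.0, 0.0, 1.0]] [[0.007, -0.994, 0.111, 0.303], [-1.0, -0.008, -0.002, 0.019], [0.003, -0.111, -0.994, 1.483], [0.0, 0.0, 0.0, 1.0]]
{'clock': 0.1, 'joint_pos': array([-4.72626697e+01,  2.05872639e+01,  6.38363276e-01, -1.97020927e-02,
       -7.01353092e+01, -1.65065610e+01]), 'qvel': array([ 0.00664362, -0.07778476,  0.03007515,  0.06081834, -0.01084219,
       -0.01842217]), 'tau': array([ 3.07735654e-04, -5.84165096e+01,  2.93753654e+01,  7.01556087e+00,
        1.01824582e-02, -5.66082656e-05]), 'tool_pos': array([ 0.29812553, -0.60509808,  0.22570594]), 'orientation': array([ 1.79913998e+02, -6.16974809e-03, -1.53775934e+02]), 'force': array([ 0.15199731, -0.28735459,  0.15209757]), 'moment': array([-0.02605276,  0.02059406, -0.08141732]), 'gripper_force': 0.0, 'opening': 0.08747650889297685}
```

View pics/top0.png

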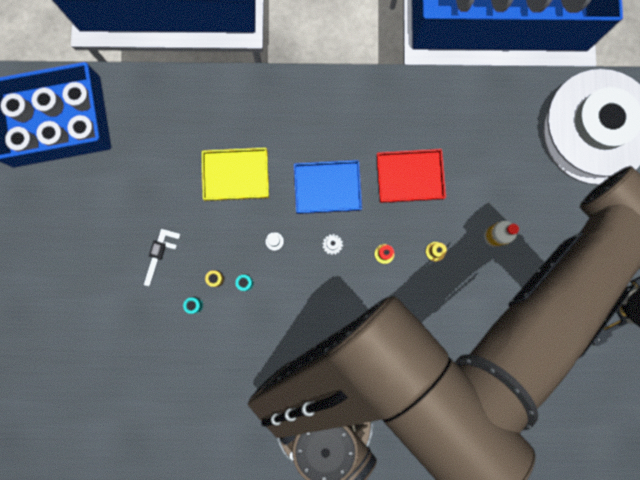

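View pics/scene0.png

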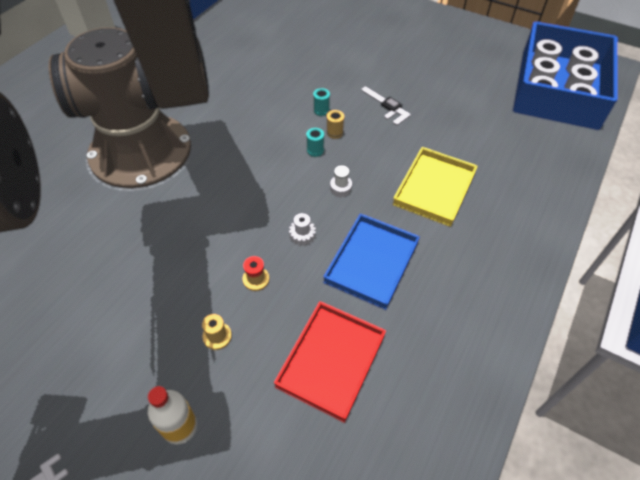

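The red-topped reject is at top (385,253) / scene (254,270). The plain brass bush is at (436,250) / (215,330).

The brass spacer candidates are (214,278), which is brass, and (243,282) and (192,305), which are turquoise. The brass one fits the description. The spigot is at (274,241) and the pinion at (333,243). Next I measure them and confirm in one enlarged crop.

```bash
cat > h.py <<'E'
import cv2,numpy as np
from plant import ctrl
def snap(n):
    s=ctrl.snapshot(n); s["bgr"]=np.ascontiguousarray(s["img"][:,:,::-1]); return s
def ray(s,u,v):
    d=s["pose"][:3,:3]@np.linalg.solve(s["K"],[u,v,1.]); return s["pose"][:3,3],d/np.linalg.norm(d)
def plane(s,u,v,z):
    o,d=ray(s,u,v); return o+d*(z-o[2])/d[2]
def tri(s1,p1,s2,p2):
    A=np.zeros((3,3));b=np.zeros(3);R=[ray(s1,*p1),ray(s2,*p2)]
    for o,d in R: M=np.eye(3)-np.outer(d,d);A+=M;b+=M@o
    X=np.linalg.solve(A,b); return X,max(np.linalg.norm((np.eye(3)-np.outer(d,d))@(X-o)) for o,d in R)
E
python3 - <<'E'
from h import *
T,S=snap("top"),snap("scene")
c={'reject':((385,253),(254,270)),'bush':((436,250),(214,328)),'spacer':((214,278),(336,122)),'spigot':((274,241),(342,177)),'pinion':((333,243),(303,226))}
rows=[]
for i,s in enumerate((T,S)):
    rows.append(np.hstack([cv2.resize(s["bgr"][v-20:v+20,u-20:u+20],(160,160),interpolation=cv2.INTER_CUBIC) for u,v in [c[k][i] for k in c]]))
cv2.imwrite("pics/crops.png",np.vstack(rows))
for n,(lo,hi) in {'red':((0,150,90),(6,255,255)),'blue':((100,150,150),(115,255,255)),'yellow':((26,150,120),(35,255,255))}.items():
    q=[]
    for s in (T,S):
        m=cv2.inRange(cv2.cvtColor(s["bgr"],cv2.COLOR_BGR2HSV),lo,hi)
        m[:135]=0 if s is T else m[:135]
        C=max(cv2.findContours(m,0,2)[0],key=cv2.contourArea); q.append(C)
        print(n,cv2.contourArea(C),np.round(cv2.minAreaRect(C)[0],1), [np.round(plane(s,*p,.025)[:2],3).tolist() for p in cv2.approxPolyDP(cv2.convexHull(C),8,True)[:,0].astype(float)])
E
```

```text
red 3116.0 [410.7 175.4] [[0.703, -0.3], [0.575, -0.304], [0.566, -0.14], [0.694, -0.135]]
red 7337.5 [330.6 358.8] [[0.569, -0.148], [0.694, -0.14], [0.707, -0.309], [0.58, -0.314]]
blue 3124.0 [327.4 186.2] [[0.669, -0.083], [0.545, -0.088], [0.538, 0.077], [0.662, 0.084]]
blue 4773.5 [371.3 257.2] [[0.538, 0.067], [0.664, 0.074], [0.674, -0.088], [0.547, -0.096]]
yellow 3117.5 [234.8 173.8] [[0.702, 0.158], [0.575, 0.153], [0.571, 0.319], [0.695, 0.325]]
yellow 236.5 [435.3 182.5] [[0.691, 0.315], [0.704, 0.152], [0.58, 0.144], [0.571, 0.306]]
```

View pics/crops.png

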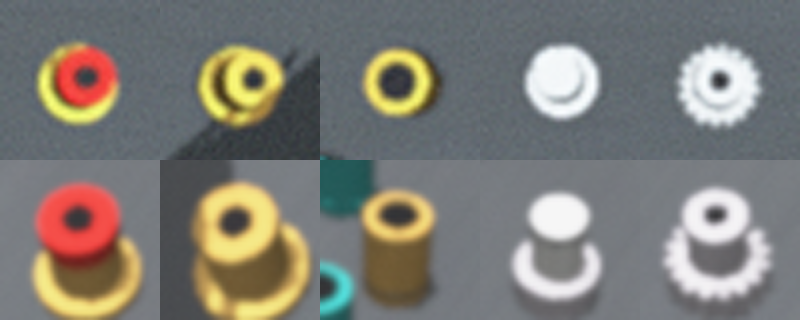

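The crops confirm the reject (red top), the unpainted bush, the brass spacer (brass, not turquoise), the spigot and the pinion. Next I triangulate the top-face centres and the tray rims.

Run:
```python
from h import *
T,S=snap("top"),snap("scene")
P={'reject':((385.9,251.9),(252.9,264.1)),'bush':((438.6,249.4),(212.4,322.6)),'spacer':((212.9,278.1),(335.4,115.4)),'spigot':((273.1,240.1),(341.4,170.9)),'pinion':((332.6,242.6),(301.4,219.4))}
for k,(a,b) in P.items():
    X,e=tri(T,a,S,b); z=.06 if k=='spigot' else .055
    print(k,np.round(X,4),'res',round(e,4),'planeT',np.round(plane(T,*a,z)[:2],4),'planeS',np.round(plane(S,*b,z)[:2],4))
for n,(lo,hi) in {'red':((0,150,90),(6,255,255)),'blue':((100,150,150),(115,255,255)),'yellow':((24,120,80),(36,255,255))}.items():
    q=[]
    for s in (T,S):
        m=cv2.inRange(cv2.cvtColor(s["bgr"],cv2.COLOR_BGR2HSV),lo,hi)
        if s is T:m[:135]=0
        m=cv2.morphologyEx(m,cv2.MORPH_CLOSE,np.ones((3,3)))
        C=max(cv2.findContours(m,0,2)[0],key=cv2.contourArea)
        p=cv2.approxPolyDP(cv2.convexHull(C),8,True)[:,0].astype(float)
        w=np.array([plane(s,*a,.025)[:2] for a in p]); c=w.mean(0); i=np.argsort(np.arctan2(*(w-c).T)); q.append(p[i])
    X=[tri(T,a,S,b) for a,b in zip(*q)]; Y=np.array([x[0] for x in X])
    print(n,np.round(Y.mean(0),4),[round(x[1],3) for x in X],np.round(Y,3).tolist())
# bottle/cap
for s,n in((T,'T'),(S,'S')):
    m=cv2.inRange(cv2.cvtColor(s["bgr"],cv2.COLOR_BGR2HSV),(0,120,60),(8,255,255)); 
    _,_,st,ce=cv2.connectedComponentsWithStats(m); print(n,[(st[i][4],np.round(ce[i],1).tolist(),np.round(plane(s,*ce[i],.15)[:2],3).tolist()) for i in range(1,len(st)) if 25<st[i][4]<1500])
```

```text
reject [ 0.4302 -0.1528  0.0505] res 0.0019 planeT [ 0.4313 -0.151 ] planeS [ 0.4308 -0.1563]
bush [ 0.4379 -0.2859  0.0502] res 0.0017 planeT [ 0.4386 -0.2837] planeS [ 0.4388 -0.2886]
spacer [0.3612 0.2818 0.0497] res 0.0016 planeT [0.3623 0.2817] planeS [0.3629 0.2753]
spigot [0.4584 0.1326 0.0526] res 0.0009 planeT [0.4584 0.1325] planeS [0.4608 0.1258]
pinion [ 0.4528 -0.0182  0.0501] res 0.0019 planeT [ 0.4537 -0.0169] planeS [ 0.4535 -0.0226]
red [ 0.6361 -0.2229  0.0131] [np.float64(0.002), np.float64(0.001), np.float64(0.001), np.float64(0.001)] [[0.577, -0.309, 0.008], [0.567, -0.142, 0.015], [0.694, -0.137, 0.019], [0.706, -0.304, 0.01]]
blue [ 0.6047 -0.0035  0.0161] [np.float64(0.001), np.float64(0.003), np.float64(0.002), np.float64(0.0)] [[0.545, -0.09, 0.015], [0.537, 0.076, 0.015], [0.663, 0.083, 0.017], [0.673, -0.084, 0.018]]
yellow [0.6368 0.2385 0.0081] [np.float64(0.002), np.float64(0.003), np.float64(0.003), np.float64(0.004)] [[0.579, 0.155, -0.006], [0.567, 0.319, 0.016], [0.696, 0.322, 0.023], [0.705, 0.158, -0.0]]
T [(np.int32(90), [512.4, 228.7], [0.48, -0.439]), (np.int32(139), [385.8, 251.8], [0.423, -0.139])]
S [(np.int32(309), [253.4, 266.2], [0.477, -0.205]), (np.int32(307), [157.6, 396.3], [0.484, -0.446])]
```

Measured top heights are about 0.05 m, against 55 and 60 mm in the text, so they agree within calibration. Now I move over the reject, turning to yaw -90 so the fingers close along world x.

Emit:
send_rows(plan=[[[-2, 2.2, 0, 0, 0, -4], [-5, 5.4, 0.3, 0, 0, -10], [-8, 8.7, 0.6, 0, 0, -16], [-11, 12, 0.9, 0, 0, -22], [-14, 15.2, 1.1, 0, 0, -28], [-17, 18.5, 1.4, 0, 0, -34], [-20, 21.7, 1.7, 0, 0, -40], [-22, 23.9, 2, 0, 0, -46]]], fingers=0.9)

```text
clock: 0.97
tool_pos: [0.3891, -0.2961, 0.2072]
orientation: [-179.9, -0.0, -107.5]
force: [1.1, 0.4, 0.5]
opening: 0.0789
gripper_force: 0.0
```

```bash
cat >> h.py <<'E'
from scipy.spatial.transform import Rotation as Ro
def delta(target,yaw=-90,frm=None):
    o=ctrl.get_obs(); R=Ro.from_euler('xyz',o["orientation"],degrees=True)
    Rt=Ro.from_euler('xyz',[180,0,yaw],degrees=True)
    p=o["tool_pos"] if frm is None else np.array(frm)
    print(round(o["clock"],2),'pos',np.round(o["tool_pos"],4),'rpy',np.round(o["orientation"],2),'q',np.round(o["joint_pos"],0),'-> cm',np.round(100*R.inv().apply(np.array(target)-p),2),'deg',np.round((R.inv()*Rt).as_rotvec(degrees=True),2))
E
python3 -c "
from h import *
delta([.431,-.1535,.20])"
```

```text
0.97 pos [ 0.3891 -0.2961  0.2072] rpy [-179.94   -0.   -107.49] q [-14.   4. -24.   0. -62.  -3.] -> cm [-14.86   0.28   0.72] deg [-6.000e-02 -1.000e-02 -1.749e+01]
```

Emit:
send_rows(plan=[[[-3.5, 0, 0.2, 0, 0, -5], [-7, 0.1, 0.4, 0, 0, -10], [-10.5, 0.2, 0.5, 0, 0, -14], [-13.5, 0.2, 0.6, 0, 0, -17.4], [-14.7, 0.2, 0.6, 0, 0, -17.4], [-14.7, 0.2, 0.6, 0, 0, -17.4]]])

```text
clock: 1.47
tool_pos: [0.4327, -0.155, 0.2012]
orientation: [-179.9, 0.0, -90.2]
force: [0.1, 0.6, -0.8]
opening: 0.0792
gripper_force: 0.0
```

```bash
python3 -c "
from h import *
delta([.431,-.1535,.20])
s=snap('wrist');cv2.imwrite('pics/w1.png',s['bgr']);print(np.round(s['pose'],3).tolist(),s['K'].tolist())
X=np.linalg.inv(s['pose'])@np.array([.431,-.1535,.055,1]);u=s['K']@X[:3];print(u/u[2])"
```

```text
1.47 pos [ 0.4327 -0.155   0.2012] rpy [-1.7994e+02  1.0000e-02 -9.0170e+01] q [  5.   1. -28.  -0. -61.  -5.] -> cm [-0.15  0.17  0.12] deg [-0.06  0.01 -0.17]
[[-1.0, 0.003, 0.002, 0.433], [0.004, 0.951, 0.309, -0.24], [-0.001, 0.309, -0.951, 0.359], [0.0, 0.0, 0.0, 1.0]] [[338.7702080692536, 0.0, 316.73333896779315], [0.0, 338.7702080692536, 234.25101500605487], [0.0, 0.0, 1.0]]
[319.05907881 221.54350489   1.        ]
```

View pics/w1.png

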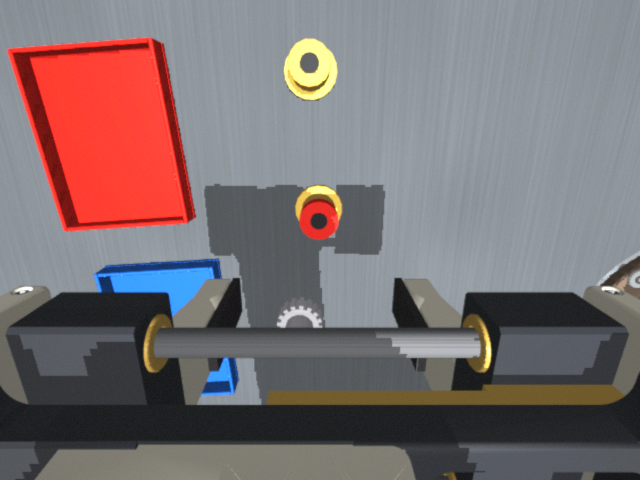

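The wrist view shows the reject bore at (318,220), where (319,221) was predicted, so the positions are good to about 1 mm. Now I descend and grip.

Emit:
send_rows(plan=[[[0, 0.2, 3, 0, 0, 0], [0, 0.2, 6, 0, 0, 0], [0, 0.2, 9, 0, 0, 0], [0, 0.2, 12, 0, 0, 0], [0, 0.2, 14.5, 0, 0, 0], [0, 0.2, 16.5, 0, 0, 0], [0, 0.2, 17.8, 0, 0, 0], [0, 0.2, 17.8, 0, 0, 0]]])

```text
clock: 2.18
tool_pos: [0.4276, -0.1581, 0.0204]
orientation: [179.7, -0.0, -90.5]
force: [0.5, -0.3, 0.3]
opening: 0.0794
gripper_force: 0.0
```

Emit:
send_rows(plan=[[[0, 0, 0, 0, 0, 0], [0, 0, 0, 0, 0, 0], [0, 0, 0, 0, 0, 0], [0, 0, 0, 0, 0, 0], [0, 0, 0, 0, 0, 0], [0, 0, 0, 0, 0, 0], [0, 0, 0, 0, 0, 0], [0, 0, 0, 0, 0, 0]]], fingers=0)

```text
clock: 2.85
tool_pos: [0.4307, -0.1571, 0.0234]
orientation: [-179.9, -0.0, -90.3]
force: [0.8, -0.4, 2.2]
opening: 0.0354
gripper_force: 30.0
```

Emit:
send_rows(plan=[[[0, 0, -1, 0, 0, 0], [0, 0, -3, 0, 0, 0], [0, 0, -6, 0, 0, 0], [0, 0, -8.5, 0, 0, 0], [0.5, -1.5, -10, 0, 0, 0], [1.5, -4.5, -10, 0, 0, 0], [2.5, -7.5, -10, 0, 0, 0], [3.5, -10.5, -10, 0, 0, 0]]])

```text
clock: 3.52
tool_pos: [0.5351, -0.193, 0.1228]
orientation: [180.0, 0.0, -90.4]
force: [0.2, 0.4, -2.9]
opening: 0.0358
gripper_force: 30.0
```

Emit:
send_rows(plan=[[[1, -3, 0, 0, 0, 0], [2, -6, 0, 0, 0, 0], [2.7, -8.5, 0, 0, 0, 0], [3.1, -9.7, 0, 0, 0, 0], [3.1, -9.9, 0, 0, 0, 0], [3.1, -9.9, 0, 0, 0, 0], [3.1, -9.9, 0, 0, 0, 0]]])

```text
clock: 4.1
tool_pos: [0.6319, -0.2241, 0.1217]
orientation: [179.8, 0.0, -90.4]
force: [-0.1, -1.1, -4.1]
opening: 0.0356
gripper_force: 30.0
```

```bash
python3 -c "
from h import *
delta([.635,-.223,.0285]);print(ctrl.get_obs()['opening'])
s=snap('wrist');cv2.imwrite('pics/w2.png',s['bgr'])"
```

```text
4.1 pos [ 0.6319 -0.2241  0.1217] rpy [ 1.7984e+02  4.0000e-02 -9.0390e+01] q [ -3.  25.  -7.  -0. -58.   3.] -> cm [-0.1  -0.34  9.32] deg [ 0.16  0.04 -0.39]
0.035637043801008766
```

View pics/w2.png

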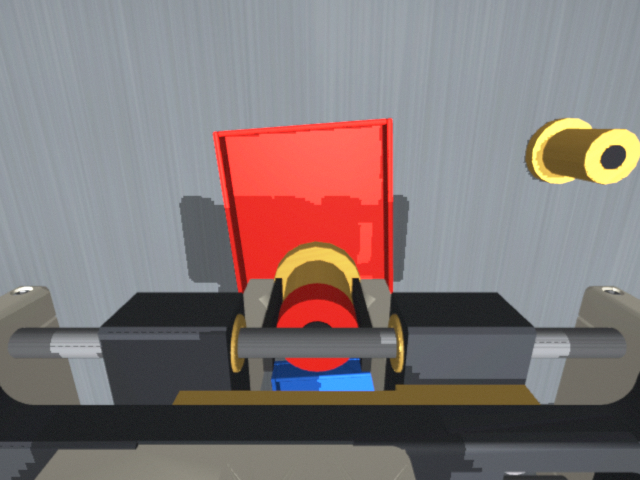

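The reject is held upright over the middle of the red tray, whose rim runs (216,133)-(390,122). Now I lower it.

Emit:
send_rows(plan=[[[-0.1, -0.3, 1.5, 0, 0, 0], [-0.1, -0.3, 4, 0, 0, 0], [-0.1, -0.3, 6.5, 0, 0, 0], [-0.1, -0.3, 8, 0, 0, 0], [-0.1, -0.3, 8.7, 0, 0, 0], [-0.1, -0.3, 9.1, 0, 0, 0], [-0.1, -0.3, 9.3, 0, 0, 0], [-0.1, -0.3, 9.3, 0, 0, 0]]])

```text
clock: 4.82
tool_pos: [0.6368, -0.2235, 0.0308]
orientation: [-179.9, -0.0, -90.4]
force: [-0.4, 0.4, -5.2]
opening: 0.0353
gripper_force: 30.0
```

Emit:
send_rows(plan=[[[0, 0, 0.1, 0, 0, 0], [0, 0, 0.1, 0, 0, 0]]])

```text
clock: 4.98
tool_pos: [0.637, -0.2236, 0.03]
orientation: [-179.9, -0.0, -90.4]
force: [-0.6, -0.4, -4.6]
opening: 0.0352
gripper_force: 30.0
```

Emit:
send_rows(plan=[[[0, 0, 0.1, 0, 0, 0], [0, 0, 0.2, 0, 0, 0], [0, 0, 0.2, 0, 0, 0], [0, 0, 0.2, 0, 0, 0]]])

```text
clock: 5.32
tool_pos: [0.6368, -0.2236, 0.0275]
orientation: [-180.0, -0.0, -90.4]
force: [0.2, 0.8, -0.6]
opening: 0.0354
gripper_force: 30.0
```

Emit:
send_rows(plan=[[[0, 0, 0.1, 0, 0, 0], [0, 0, 0.1, 0, 0, 0], [0, 0, 0.1, 0, 0, 0]]])

```text
clock: 5.57
tool_pos: [0.6369, -0.2236, 0.0274]
orientation: [-179.9, -0.0, -90.3]
force: [-3.1, 2.2, 7.2]
opening: 0.0356
gripper_force: 30.0
```

Emit:
send_rows(plan=[[[0, 0, 0, 0, 0, 0], [0, 0, 0, 0, 0, 0], [0, 0, 0, 0, 0, 0], [0, 0, 0, 0, 0, 0], [0, 0, -1, 0, 0, 0], [0, 0, -3, 0, 0, 0], [0, 0, -6, 0, 0, 0], [0, 0, -9, 0, 0, 0]]], fingers=0.7)

```text
clock: 6.23
tool_pos: [0.6358, -0.2236, 0.1168]
orientation: [179.9, -0.0, -90.4]
force: [1.5, -0.0, -0.6]
opening: 0.0611
gripper_force: 0.0
```

Emit:
send_rows(plan=[[[0, 1, -2.5, 0, 0, 0], [1, 4, -4, 0, 0, 0], [2, 7, -4, 0, 0, 0], [3, 10, -4, 0, 0, 0], [4, 13, -4, 0, 0, 0], [5, 16, -4, 0, 0, 0], [6, 18.5, -4, 0, 0, 0], [6.3, 19.8, -4, 0, 0, 0]]], fingers=0.9)

```text
clock: 6.9
tool_pos: [0.4353, -0.2859, 0.1568]
orientation: [-180.0, -0.0, -90.4]
force: [-0.6, -0.1, -0.1]
opening: 0.0788
gripper_force: 0.0
```

```bash
python3 -c "
from h import *
delta([.4387,-.2862,.0225])
s=snap('wrist');cv2.imwrite('pics/w3.png',s['bgr'])
X=np.linalg.inv(s['pose'])@np.array([.4387,-.2862,.055,1]);u=s['K']@X[:3];print(u/u[2])"
```

```text
6.9 pos [ 0.4353 -0.2859  0.1568] rpy [-179.98   -0.    -90.44] q [-12.   9. -24.  -0. -56.  11.] -> cm [ 0.02 -0.33 13.43] deg [-0.02 -0.   -0.44]
[313.06172156 234.58638349   1.        ]
```

View pics/w3.png

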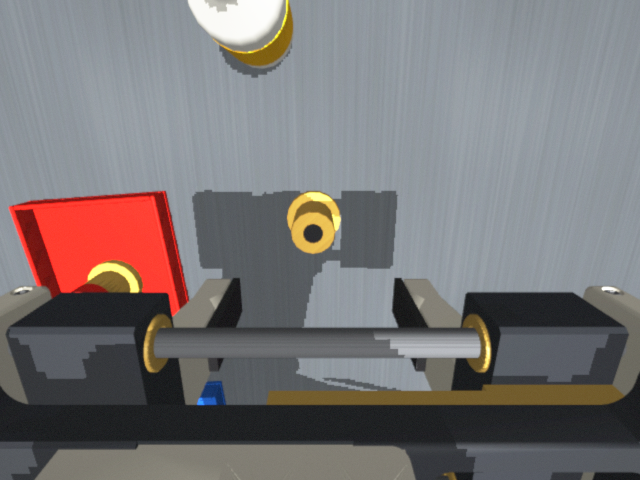

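The bush bore is at (313,233), where (313,235) was predicted. The reject stands in the red tray at (112,280), so I descend and grip.

Emit:
send_rows(plan=[[[0, -0.2, 2, 0, 0, 0], [0, -0.2, 5, 0, 0, 0], [0, -0.2, 8, 0, 0, 0], [0, -0.2, 10.5, 0, 0, 0], [0, -0.2, 12.3, 0, 0, 0], [0, -0.2, 13.3, 0, 0, 0], [0, -0.2, 13.3, 0, 0, 0], [0, -0.2, 13.3, 0, 0, 0]]])

```text
clock: 7.62
tool_pos: [0.4405, -0.2853, 0.0233]
orientation: [180.0, -0.0, -90.3]
force: [-1.1, -0.1, -0.2]
opening: 0.0791
gripper_force: 0.0
```

Emit:
send_rows(plan=[[[0, 0, 0, 0, 0, 0], [0, 0, 0, 0, 0, 0], [0, 0, 0, 0, 0, 0], [0, 0, 0, 0, 0, 0], [0, 0, 0, 0, 0, 0], [0, 0, 0, 0, 0, 0], [0, 0, 0, 0, 0, 0], [0, 0, 0, 0, 0, 0]]], fingers=0)

```text
clock: 8.28
tool_pos: [0.4395, -0.2853, 0.023]
orientation: [180.0, 0.0, -90.4]
force: [-1.6, 0.5, 3.3]
opening: 0.0352
gripper_force: 30.0
```

Emit:
send_rows(plan=[[[0, 0, -1, 0, 0, 0], [0, 0, -3, 0, 0, 0], [0, 0, -6, 0, 0, 0], [0, 0, -8.5, 0, 0, 0], [-1.5, -1, -10, 0, 0, 0], [-4, -2.7, -10, 0, 0, 0], [-7, -4.7, -10, 0, 0, 0], [-10, -6.7, -10, 0, 0, 0]]])

```text
clock: 8.95
tool_pos: [0.5079, -0.1848, 0.1239]
orientation: [-179.9, 0.0, -90.5]
force: [1.1, -0.5, -3.4]
opening: 0.0353
gripper_force: 30.0
```

Emit:
send_rows(plan=[[[-3, -2, 0, 0, 0, 0], [-6, -4.2, 0, 0, 0, 0], [-9, -6.3, 0, 0, 0, 0], [-12, -8.5, 0, 0, 0, 0], [-13.5, -9.5, 0, 0, 0, 0], [-14.1, -9.9, 0, 0, 0, 0], [-14.1, -9.9, 0, 0, 0, 0], [-14.1, -9.9, 0, 0, 0, 0]]])

```text
clock: 9.62
tool_pos: [0.6068, -0.0455, 0.1226]
orientation: [179.9, -0.0, -90.4]
force: [0.1, -0.8, -3.4]
opening: 0.0355
gripper_force: 30.0
```

```bash
python3 -c "
from h import *
delta([.605,-.044,.0270])"
```

```text
9.62 pos [ 0.6068 -0.0455  0.1226] rpy [ 1.7992e+02 -1.0000e-02 -9.0350e+01] q [ 14.  19. -16.  -0. -55. -14.] -> cm [-0.15  0.17  9.56] deg [ 0.08 -0.   -0.35]
```

Emit:
send_rows(plan=[[[-0.1, 0.1, 1.5, 0, 0, 0], [-0.1, 0.1, 4, 0, 0, 0], [-0.1, 0.1, 6.5, 0, 0, 0], [-0.1, 0.1, 8, 0, 0, 0], [-0.1, 0.1, 8.8, 0, 0, 0], [-0.1, 0.1, 9.2, 0, 0, 0], [-0.1, 0.1, 9.3, 0, 0, 0], [-0.1, 0.1, 9.3, 0, 0, 0]]])

```text
clock: 10.28
tool_pos: [0.607, -0.0447, 0.0307]
orientation: [-179.9, 0.0, -90.4]
force: [-0.1, -0.4, -3.3]
opening: 0.0356
gripper_force: 30.0
```

Emit:
send_rows(plan=[[[0, 0, 0.1, 0, 0, 0], [0, 0, 0.2, 0, 0, 0], [0, 0, 0.2, 0, 0, 0], [0, 0, 0.2, 0, 0, 0]]])

```text
clock: 10.62
tool_pos: [0.6068, -0.0442, 0.0284]
orientation: [-180.0, 0.0, -90.4]
force: [0.1, -0.5, -2.6]
opening: 0.0354
gripper_force: 30.0
```

Emit:
send_rows(plan=[[[0, 0, 0.1, 0, 0, 0], [0, 0, 0.2, 0, 0, 0], [0, 0, 0.2, 0, 0, 0], [0, 0, 0.2, 0, 0, 0]]])

```text
clock: 10.95
tool_pos: [0.6069, -0.0442, 0.027]
orientation: [-180.0, -0.0, -90.3]
force: [-2.6, 1.5, 5.3]
opening: 0.0355
gripper_force: 30.0
```

Emit:
send_rows(plan=[[[0, 0, 0, 0, 0, 0], [0, 0, 0, 0, 0, 0], [0, 0, 0, 0, 0, 0], [0, 0, 0, 0, 0, 0], [0, 0, -1, 0, 0, 0], [0, 0, -3, 0, 0, 0], [0, 0, -6, 0, 0, 0], [0, 0, -9, 0, 0, 0]]], fingers=0.7)

```text
clock: 11.62
tool_pos: [0.606, -0.0446, 0.117]
orientation: [179.9, -0.0, -90.4]
force: [-0.1, 0.2, 0.7]
opening: 0.0615
gripper_force: 0.0
```

Emit:
send_rows(plan=[[[-1, 1, -2.5, 0, 0, 0], [-3, 2.5, -4, 0, 0, 0], [-5.5, 4.2, -4, 0, 0, 0], [-8, 6, -4, 0, 0, 0], [-10.5, 8, -4, 0, 0, 0], [-13, 10, -4, 0, 0, 0], [-15.5, 12, -4, 0, 0, 0], [-18, 14, -4, 0, 0, 0]]])

```text
clock: 12.28
tool_pos: [0.4668, 0.1375, 0.1568]
orientation: [-179.9, 0.0, -90.4]
force: [-0.2, 1.2, 0.6]
opening: 0.0611
gripper_force: 0.0
```

Emit:
send_rows(plan=[[[-2.5, 2, 0, 0, 0, 0], [-5, 4, 0, 0, 0, 0], [-7.5, 6, 0, 0, 0, 0], [-10, 7.5, 0, 0, 0, 0], [-12, 9, 0, 0, 0, 0], [-13.5, 10, 0, 0, 0, 0], [-14.3, 10.4, 0, 0, 0, 0], [-14.3, 10.4, 0, 0, 0, 0]]], fingers=0.85)

```text
clock: 12.95
tool_pos: [0.3642, 0.2817, 0.1567]
orientation: [-180.0, 0.1, -90.2]
force: [0.5, -1.0, -0.1]
opening: 0.0745
gripper_force: 0.0
```

```bash
python3 -c "
from h import *
delta([.3626,.2785,.0180])
s=snap('wrist');cv2.imwrite('pics/w4.png',s['bgr'])
X=np.linalg.inv(s['pose'])@np.array([.3626,.2785,.055,1]);u=s['K']@X[:3];print(u/u[2])"
```

```text
12.95 pos [0.3642 0.2817 0.1567] rpy [-1.7996e+02  6.0000e-02 -9.0240e+01] q [ 62.   4. -31.   0. -55. -63.] -> cm [ 0.34  0.17 13.87] deg [-0.04  0.06 -0.24]
[319.31108609 230.94264993   1.        ]
```

View pics/w4.png

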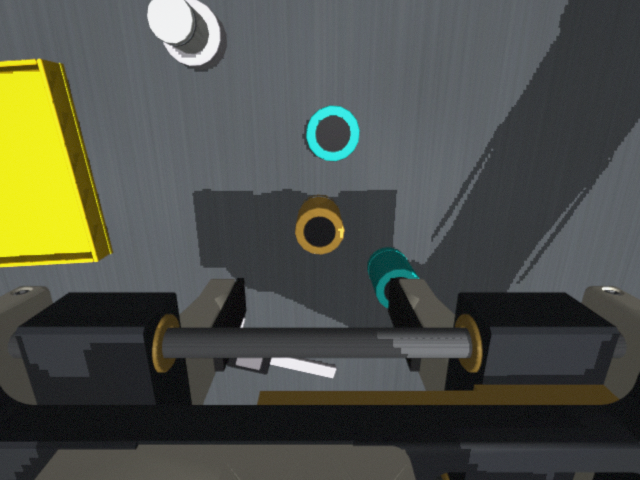

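The spacer bore is at (319,231), matching the prediction. The turquoise look-alikes are at (332,133) and (395,290), and the brass one is the part meant. I narrow the opening slightly and descend.

Emit:
send_rows(plan=[[[0.3, 0.1, 1.5, 0, 0, 0], [0.3, 0.1, 3.5, 0, 0, 0], [0.3, 0.1, 6, 0, 0, 0], [0.3, 0.1, 8.5, 0, 0, 0], [0.3, 0.1, 11, 0, 0, 0], [0.3, 0.1, 12.7, 0, 0, 0], [0.3, 0.1, 13.5, 0, 0, 0], [0.3, 0.1, 13.5, 0, 0, 0]]], fingers=0.7)

```text
clock: 13.67
tool_pos: [0.3635, 0.2755, 0.0195]
orientation: [179.9, -0.2, -90.4]
force: [-0.7, 0.5, 0.5]
opening: 0.0616
gripper_force: 0.0
```

Emit:
send_rows(plan=[[[0, 0, 0, 0, 0, 0], [0, 0, 0, 0, 0, 0], [0, 0, 0, 0, 0, 0], [0, 0, 0, 0, 0, 0], [0, 0, 0, 0, 0, 0], [0, 0, 0, 0, 0, 0], [0, 0, 0, 0, 0, 0]]], fingers=0)

```text
clock: 14.25
tool_pos: [0.3637, 0.2777, 0.0219]
orientation: [-180.0, 0.1, -90.4]
force: [-2.8, -0.4, 6.6]
opening: 0.0394
gripper_force: 30.0
```

Emit:
send_rows(plan=[[[0, 0, -0.5, 0, 0, 0], [0, 0, -2, 0, 0, 0], [0, 0, -4.5, 0, 0, 0], [0, 0, -7.5, 0, 0, 0], [0, 0, -10, 0, 0, 0], [1, -1, -11, 0, 0, 0], [3, -3, -11, 0, 0, 0], [5.5, -5.5, -11, 0, 0, 0]]])

```text
clock: 14.92
tool_pos: [0.4183, 0.2225, 0.1326]
orientation: [-179.9, 0.2, -90.2]
force: [-0.2, 0.3, -4.5]
opening: 0.0394
gripper_force: 30.0
```

Emit:
send_rows(plan=[[[2.5, -2.5, 0, 0, 0, 0], [5, -5, 0, 0, 0, 0], [7.5, -7.5, 0, 0, 0, 0], [10, -10, 0, 0, 0, 0], [12.5, -12.5, 0, 0, 0, 0], [15, -15, 0, 0, 0, 0], [17, -17, 0, 0, 0, 0], [18.2, -18.2, 0, 0, 0, 0]]])

```text
clock: 15.58
tool_pos: [0.6003, 0.0362, 0.1306]
orientation: [180.0, -0.0, -90.5]
force: [0.3, 1.1, -3.7]
opening: 0.0396
gripper_force: 30.0
```

Emit:
send_rows(plan=[[[0.3, -0.3, 0, 0, 0, 0], [0.3, -0.3, 0, 0, 0, 0], [0.3, -0.3, 0, 0, 0, 0], [0.3, -0.3, 0, 0, 0, 0]]])

```text
clock: 15.92
tool_pos: [0.6012, 0.0363, 0.1309]
orientation: [180.0, 0.0, -90.3]
force: [-0.9, 0.8, -4.1]
opening: 0.0394
gripper_force: 30.0
```

```bash
python3 -c "
from h import *
delta([.604,.038,.026]);print(ctrl.get_obs()['opening'])
s=snap('wrist');cv2.imwrite('pics/w5.png',s['bgr'])"
```

```text
15.92 pos [0.6012 0.0363 0.1309] rpy [ 1.7997e+02  1.0000e-02 -9.0340e+01] q [ 22.  18. -16.  -0. -56. -22.] -> cm [-0.17 -0.29 10.49] deg [ 0.03  0.01 -0.34]
0.0394472253912291
```

View pics/w5.png

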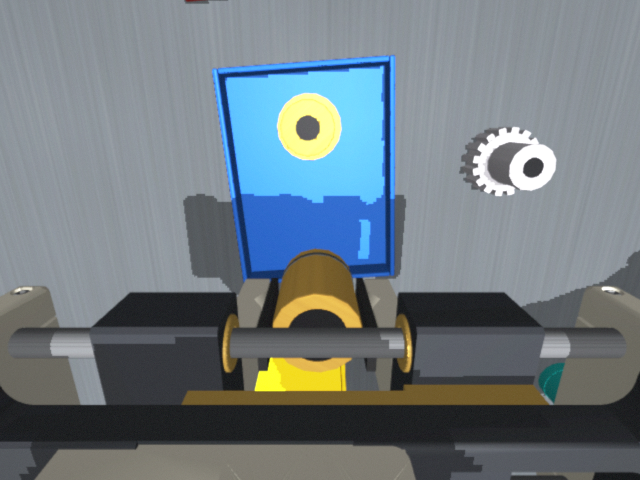

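The bush stands in the blue tray at (308,127) and the spacer is upright in the grip. The tray's near wall shows at v≈277, about where (0.604, 0.08) projects, so I lower it.

Emit:
send_rows(plan=[[[-0.1, -0.2, 1.5, 0, 0, 0], [-0.1, -0.2, 4, 0, 0, 0], [-0.1, -0.2, 6.5, 0, 0, 0], [-0.1, -0.2, 8.5, 0, 0, 0], [-0.1, -0.2, 9.6, 0, 0, 0], [-0.1, -0.2, 10.1, 0, 0, 0], [-0.1, -0.2, 10.2, 0, 0, 0], [-0.1, -0.2, 10.2, 0, 0, 0]]])

```text
clock: 16.63
tool_pos: [0.6046, 0.0371, 0.0297]
orientation: [-179.9, 0.0, -90.3]
force: [0.5, 0.7, -3.9]
opening: 0.0393
gripper_force: 30.0
```

Emit:
send_rows(plan=[[[0, 0, 0.1, 0, 0, 0], [0, 0, 0.2, 0, 0, 0], [0, 0, 0.2, 0, 0, 0], [0, 0, 0.2, 0, 0, 0]]])

```text
clock: 16.97
tool_pos: [0.6043, 0.0367, 0.0275]
orientation: [-179.9, 0.0, -90.4]
force: [-0.3, 0.9, -4.0]
opening: 0.0395
gripper_force: 30.0
```

Emit:
send_rows(plan=[[[0, 0, 0.1, 0, 0, 0], [0, 0, 0.2, 0, 0, 0], [0, 0, 0.2, 0, 0, 0], [0, 0, 0.2, 0, 0, 0]]])

```text
clock: 17.3
tool_pos: [0.6044, 0.0367, 0.026]
orientation: [-180.0, 0.0, -90.4]
force: [-3.3, 0.3, 5.1]
opening: 0.0398
gripper_force: 30.0
```

Emit:
send_rows(plan=[[[0, 0, 0, 0, 0, 0], [0, 0, 0, 0, 0, 0], [0, 0, 0, 0, 0, 0], [0, 0, 0, 0, 0, 0], [0, 0, -1, 0, 0, 0], [0, 0, -3, 0, 0, 0], [0, 0, -6, 0, 0, 0], [0, 0, -9, 0, 0, 0]]], fingers=0.7)

```text
clock: 17.97
tool_pos: [0.6036, 0.0364, 0.116]
orientation: [179.9, -0.0, -90.4]
force: [0.9, 0.1, -0.3]
opening: 0.0614
gripper_force: 0.0
```

Emit:
send_rows(plan=[[[-0.5, 1, -2.5, 0, 0, 0], [-2, 3, -4, 0, 0, 0], [-4, 6, -4, 0, 0, 0], [-6, 9, -4, 0, 0, 0], [-7.8, 12, -4, 0, 0, 0], [-9, 14, -4, 0, 0, 0], [-9.2, 14.5, -4, 0, 0, 0], [-9.2, 14.5, -4, 0, 0, 0]]], fingers=0.8)

```text
clock: 18.63
tool_pos: [0.4588, 0.1304, 0.1561]
orientation: [-179.9, 0.1, -90.2]
force: [-0.4, 0.0, -0.1]
opening: 0.0703
gripper_force: 0.0
```

```bash
python3 -c "
from h import *
delta([.4596,.1292,.029])
s=snap('wrist');cv2.imwrite('pics/w6.png',s['bgr'])
X=np.linalg.inv(s['pose'])@np.array([.4596,.1292,.06,1]);u=s['K']@X[:3];print(u/u[2])"
```

```text
18.63 pos [0.4588 0.1304 0.1561] rpy [-1.7992e+02  7.0000e-02 -9.0230e+01] q [ 40.   5. -29.  -0. -55. -40.] -> cm [ 0.13 -0.06 12.71] deg [-0.08  0.07 -0.23]
[316.35207921 235.5579198    1.        ]
```

View pics/w6.png

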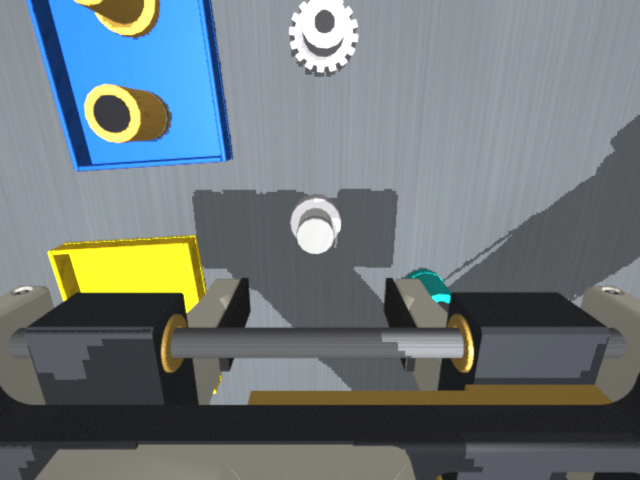

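Both brass parts stand in the blue tray, at (112,112) and (130,12). The spigot top is at (315,236) as predicted, so I descend and grip the pin.

Emit:
send_rows(plan=[[[0.1, 0, 1.5, 0, 0, 0], [0.1, 0, 4, 0, 0, 0], [0.1, 0, 7, 0, 0, 0], [0.1, 0, 9.5, 0, 0, 0], [0.1, 0, 11.3, 0, 0, 0], [0.1, 0, 12.3, 0, 0, 0], [0.1, 0, 12.6, 0, 0, 0], [0.1, 0, 12.6, 0, 0, 0]]])

```text
clock: 19.35
tool_pos: [0.4601, 0.1279, 0.0281]
orientation: [179.9, -0.1, -90.4]
force: [0.5, 0.3, 1.0]
opening: 0.0702
gripper_force: 0.0
```

Emit:
send_rows(plan=[[[0, 0, 0, 0, 0, 0], [0, 0, 0, 0, 0, 0], [0, 0, 0, 0, 0, 0], [0, 0, 0, 0, 0, 0], [0, 0, 0, 0, 0, 0], [0, 0, 0, 0, 0, 0], [0, 0, 0, 0, 0, 0], [0, 0, 0, 0, 0, 0]]], fingers=0)

```text
clock: 20.02
tool_pos: [0.4601, 0.1289, 0.0293]
orientation: [-179.9, 0.0, -90.3]
force: [0.3, 0.4, 1.6]
opening: 0.0294
gripper_force: 30.0
```

Emit:
send_rows(plan=[[[0, 0, -0.5, 0, 0, 0], [0, 0, -2, 0, 0, 0], [0, 0, -4.5, 0, 0, 0], [0, 0, -7.5, 0, 0, 0], [-0.7, -0.8, -9.5, 0, 0, 0], [-2, -2.4, -10, 0, 0, 0], [-4, -4.8, -10, 0, 0, 0], [-6, -7.2, -10, 0, 0, 0]]])

```text
clock: 20.68
tool_pos: [0.5321, 0.1884, 0.1298]
orientation: [180.0, 0.0, -90.4]
force: [0.0, 0.1, -4.4]
opening: 0.0294
gripper_force: 30.0
```

Emit:
send_rows(plan=[[[-2, -2.4, 0, 0, 0, 0], [-4.2, -4.8, 0, 0, 0, 0], [-6.4, -7.4, 0, 0, 0, 0], [-8, -9.4, 0, 0, 0, 0], [-8.8, -10.4, 0, 0, 0, 0], [-8.8, -10.4, 0, 0, 0, 0], [-8.8, -10.4, 0, 0, 0, 0], [-8.8, -10.4, 0, 0, 0, 0]]])

```text
clock: 21.35
tool_pos: [0.6354, 0.2747, 0.1279]
orientation: [179.9, -0.1, -90.4]
force: [-0.4, -0.2, -3.5]
opening: 0.0293
gripper_force: 30.0
```

```bash
python3 -c "
from h import *
delta([.636,.277,.0333]);print(ctrl.get_obs()['opening'])
s=snap('wrist');cv2.imwrite('pics/w7.png',s['bgr'])
for y in (.32,.152):
  X=np.linalg.inv(s['pose'])@np.array([.636,y,.025,1]);u=s['K']@X[:3];print(u/u[2])"
```

```text
21.35 pos [0.6354 0.2747 0.1279] rpy [ 1.7986e+02 -7.0000e-02 -9.0390e+01] q [ 39.  26.  -4.  -0. -60. -40.] -> cm [-0.24 -0.08  9.46] deg [ 0.14 -0.07 -0.39]
0.029284149744425968
[316.54241946 285.27069058   1.        ]
[314.65876055  67.20367628   1.        ]
```

View pics/w7.png

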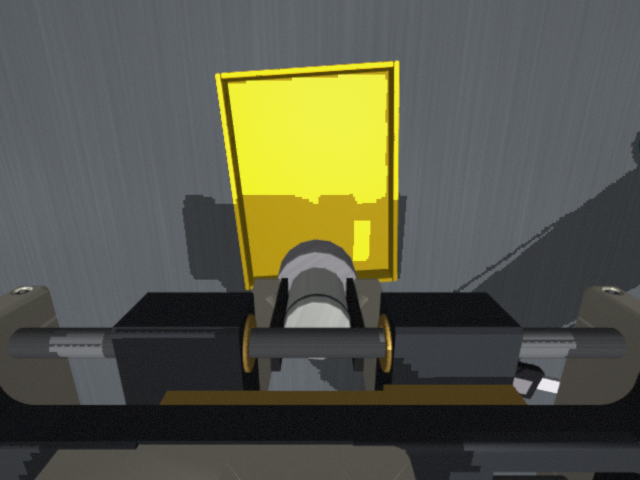

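The yellow tray walls are at v≈70 and 280, so the tray spans y≈0.153 to 0.317. The spigot hangs upright inside that, so I lower it.

Emit:
send_rows(plan=[[[0.1, 0, 1.5, 0, 0, 0], [0.1, 0, 4, 0, 0, 0], [0.1, 0, 6.3, 0, 0, 0], [0.1, 0, 8, 0, 0, 0], [0.1, 0, 8.8, 0, 0, 0], [0.1, 0, 9.1, 0, 0, 0], [0.1, 0, 9.2, 0, 0, 0], [0.1, 0, 9.2, 0, 0, 0]]])

```text
clock: 22.07
tool_pos: [0.6372, 0.2747, 0.0381]
orientation: [-179.9, 0.0, -90.4]
force: [0.9, 0.2, -4.5]
opening: 0.0297
gripper_force: 30.0
```

Emit:
send_rows(plan=[[[0, 0, 0.1, 0, 0, 0], [0, 0, 0.2, 0, 0, 0], [0, 0, 0.2, 0, 0, 0], [0, 0, 0.2, 0, 0, 0]]])

```text
clock: 22.4
tool_pos: [0.6368, 0.2746, 0.0354]
orientation: [-180.0, 0.0, -90.4]
force: [0.1, 0.5, -5.1]
opening: 0.0296
gripper_force: 30.0
```

Emit:
send_rows(plan=[[[0, 0, 0.1, 0, 0, 0], [0, 0, 0.2, 0, 0, 0], [0, 0, 0.2, 0, 0, 0], [0, 0, 0.2, 0, 0, 0]]])

```text
clock: 22.73
tool_pos: [0.6368, 0.2746, 0.0333]
orientation: [-180.0, 0.0, -90.4]
force: [-0.3, 0.0, -0.8]
opening: 0.0296
gripper_force: 30.0
```

Emit:
send_rows(plan=[[[0, 0, 0.1, 0, 0, 0], [0, 0, 0.1, 0, 0, 0], [0, 0, 0.1, 0, 0, 0]]])

```text
clock: 22.98
tool_pos: [0.6369, 0.2746, 0.0333]
orientation: [-179.9, 0.0, -90.3]
force: [-4.2, -0.7, 7.0]
opening: 0.0293
gripper_force: 30.0
```

Emit:
send_rows(plan=[[[0, 0, 0, 0, 0, 0], [0, 0, 0, 0, 0, 0], [0, 0, 0, 0, 0, 0], [0, 0, 0, 0, 0, 0], [0, 0, -1, 0, 0, 0], [0, 0, -3, 0, 0, 0], [0, 0, -6, 0, 0, 0], [0, 0, -9, 0, 0, 0]]], fingers=0.65)

```text
clock: 23.65
tool_pos: [0.6362, 0.274, 0.1227]
orientation: [179.9, -0.1, -90.4]
force: [0.5, 0.5, -0.2]
opening: 0.0575
gripper_force: 0.0
```

Emit:
send_rows(plan=[[[1, 0.6, -2.5, 0, 0, 0], [3.5, 2.1, -3.5, 0, 0, 0], [6.5, 4, -3.5, 0, 0, 0], [9.5, 5.8, -3.5, 0, 0, 0], [12.5, 7.6, -3.5, 0, 0, 0], [15.5, 9.5, -3.5, 0, 0, 0], [18.5, 11.4, -3.5, 0, 0, 0], [21.5, 13.2, -3.5, 0, 0, 0]]], fingers=0.8)

```text
clock: 24.32
tool_pos: [0.5022, 0.059, 0.1578]
orientation: [-179.9, 0.0, -90.4]
force: [0.8, -0.3, 0.8]
opening: 0.0702
gripper_force: 0.0
```

Emit:
send_rows(plan=[[[3, 1.9, 0, 0, 0, 0], [5.5, 3.4, 0, 0, 0, 0], [7.3, 4.5, 0, 0, 0, 0], [7.9, 4.9, 0, 0, 0, 0], [7.9, 4.9, 0, 0, 0, 0], [7.9, 4.9, 0, 0, 0, 0]]])

```text
clock: 24.82
tool_pos: [0.4545, -0.0181, 0.1577]
orientation: [-179.9, 0.0, -90.4]
force: [0.3, 1.2, 0.2]
opening: 0.0704
gripper_force: 0.0
```

```bash
python3 -c "
from h import *
delta([.4536,-.0198,.028])
s=snap('wrist');cv2.imwrite('pics/w8.png',s['bgr'])
X=np.linalg.inv(s['pose'])@np.array([.4536,-.0198,.055,1]);u=s['K']@X[:3];print(u/u[2])"
```

```text
24.82 pos [ 0.4545 -0.0181  0.1577] rpy [-1.7991e+02  3.0000e-02 -9.0400e+01] q [ 23.   3. -32.   0. -55. -23.] -> cm [ 0.18  0.11 12.97] deg [-0.09  0.03 -0.4 ]
[318.48934319 232.48046007   1.        ]
```

View pics/w8.png

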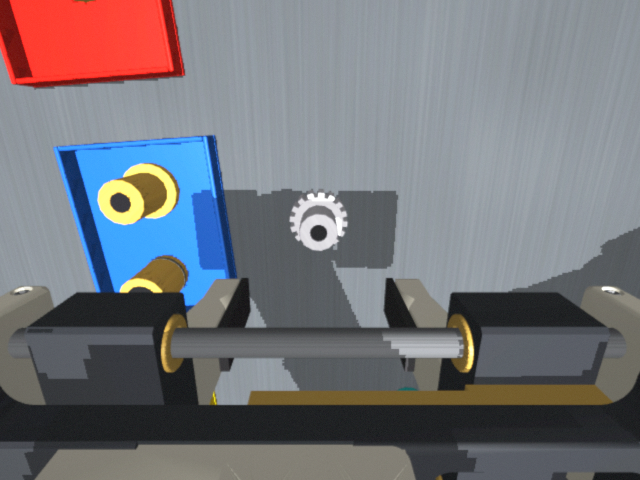

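The pinion bore is at (318,233) as predicted, so I descend and grip the hub.

Emit:
send_rows(plan=[[[0.1, 0.1, 1.5, 0, 0, 0], [0.1, 0.1, 4, 0, 0, 0], [0.1, 0.1, 7, 0, 0, 0], [0.1, 0.1, 9.5, 0, 0, 0], [0.1, 0.1, 11.3, 0, 0, 0], [0.1, 0.1, 12.4, 0, 0, 0], [0.1, 0.1, 12.9, 0, 0, 0], [0.1, 0.1, 12.9, 0, 0, 0]]])

```text
clock: 25.53
tool_pos: [0.4527, -0.0188, 0.0267]
orientation: [179.9, -0.1, -90.3]
force: [0.8, -0.3, 0.2]
opening: 0.07
gripper_force: 0.0
```

Emit:
send_rows(plan=[[[0, 0, 0, 0, 0, 0], [0, 0, 0, 0, 0, 0], [0, 0, 0, 0, 0, 0], [0, 0, 0, 0, 0, 0], [0, 0, 0, 0, 0, 0], [0, 0, 0, 0, 0, 0], [0, 0, 0, 0, 0, 0], [0, 0, 0, 0, 0, 0]]], fingers=0)

```text
clock: 26.2
tool_pos: [0.4534, -0.0192, 0.0283]
orientation: [-179.9, 0.0, -90.4]
force: [0.8, 0.2, 2.4]
opening: 0.0309
gripper_force: 30.0
```

Emit:
send_rows(plan=[[[0, 0, -0.5, 0, 0, 0], [0, 0, -2, 0, 0, 0], [0, 0, -4.5, 0, 0, 0], [0, 0, -7.5, 0, 0, 0], [-0.8, -0.7, -9.5, 0, 0, 0], [-2.4, -2, -10, 0, 0, 0], [-4.8, -4.1, -10, 0, 0, 0], [-7.4, -6.3, -10, 0, 0, 0]]])

```text
clock: 26.87
tool_pos: [0.5155, 0.0544, 0.1285]
orientation: [180.0, 0.0, -90.5]
force: [1.0, -0.3, -5.3]
opening: 0.0312
gripper_force: 30.0
```

Emit:
send_rows(plan=[[[-2.6, -2.2, 0, 0, 0, 0], [-5.2, -4.4, 0, 0, 0, 0], [-7.8, -6.6, 0, 0, 0, 0], [-10.4, -8.8, 0, 0, 0, 0], [-12.7, -10.8, 0, 0, 0, 0], [-13.9, -11.8, 0, 0, 0, 0], [-13.9, -11.8, 0, 0, 0, 0], [-13.9, -11.8, 0, 0, 0, 0]]])

```text
clock: 27.53
tool_pos: [0.6339, 0.1926, 0.126]
orientation: [179.8, -0.1, -90.4]
force: [-1.1, 0.2, -5.7]
opening: 0.0314
gripper_force: 30.0
```

```bash
python3 -c "
from h import *
delta([.636,.194,.0323]);print(ctrl.get_obs()['opening'])"
```

```text
27.53 pos [0.6339 0.1926 0.126 ] rpy [ 1.7979e+02 -8.0000e-02 -9.0360e+01] q [ 34.  24.  -8.  -0. -58. -34.] -> cm [-0.15 -0.24  9.37] deg [ 0.21 -0.08 -0.36]
0.031363539147739344
```

Emit:
send_rows(plan=[[[-0.1, -0.1, 1.5, 0, 0, 0], [-0.1, -0.1, 4, 0, 0, 0], [-0.1, -0.1, 6.3, 0, 0, 0], [-0.1, -0.1, 8, 0, 0, 0], [-0.1, -0.1, 8.8, 0, 0, 0], [-0.1, -0.1, 9.1, 0, 0, 0], [-0.1, -0.1, 9.2, 0, 0, 0], [-0.1, -0.1, 9.2, 0, 0, 0]]])

```text
clock: 28.2
tool_pos: [0.6365, 0.1935, 0.0369]
orientation: [-179.9, 0.0, -90.4]
force: [-0.2, 0.4, -5.1]
opening: 0.0314
gripper_force: 30.0
```

Emit:
send_rows(plan=[[[0, 0, 0.1, 0, 0, 0], [0, 0, 0.2, 0, 0, 0], [0, 0, 0.2, 0, 0, 0], [0, 0, 0.2, 0, 0, 0]]])

```text
clock: 28.53
tool_pos: [0.6362, 0.1936, 0.0345]
orientation: [-180.0, 0.0, -90.4]
force: [0.4, 0.3, -6.2]
opening: 0.0317
gripper_force: 30.0
```

Emit:
send_rows(plan=[[[0, 0, 0.1, 0, 0, 0], [0, 0, 0.2, 0, 0, 0], [0, 0, 0.2, 0, 0, 0], [0, 0, 0.2, 0, 0, 0]]])

```text
clock: 28.87
tool_pos: [0.6363, 0.1936, 0.0324]
orientation: [-180.0, 0.0, -90.4]
force: [-1.6, -0.7, 0.1]
opening: 0.0311
gripper_force: 30.0
```

Emit:
send_rows(plan=[[[0, 0, 0.1, 0, 0, 0], [0, 0, 0.1, 0, 0, 0], [0, 0, 0.1, 0, 0, 0]]])

```text
clock: 29.12
tool_pos: [0.6363, 0.1935, 0.0324]
orientation: [-179.9, 0.0, -90.3]
force: [-4.0, -0.6, 7.0]
opening: 0.0315
gripper_force: 30.0
```

Seated. I release, rise, back off and check.

Emit:
send_rows(plan=[[[0, 0, 0, 0, 0, 0], [0, 0, 0, 0, 0, 0], [0, 0, 0, 0, 0, 0], [0, 0, 0, 0, 0, 0], [0, 0, -1, 0, 0, 0], [0, 0, -3, 0, 0, 0], [0, 0, -6, 0, 0, 0], [0, 0, -9, 0, 0, 0]]], fingers=0.65)

```text
clock: 29.78
tool_pos: [0.6357, 0.1931, 0.1218]
orientation: [179.9, -0.1, -90.4]
force: [0.9, 0.7, 0.4]
opening: 0.0568
gripper_force: 0.0
```

Emit:
send_rows(plan=[[[0.3, 1, -3, 0, 0, 0], [1, 4, -6, 0, 0, 0], [2, 7, -9, 0, 0, 0], [3, 10, -11, 0, 0, 0], [4, 13, -12, 0, 0, 0], [5, 16, -12, 0, 0, 0], [5.5, 18, -12, 0, 0, 0], [5.5, 18, -12, 0, 0, 0]]])

```text
clock: 30.45
tool_pos: [0.4526, 0.1384, 0.2427]
orientation: [-179.9, 0.1, -90.4]
force: [-0.0, -0.8, 0.3]
opening: 0.0569
gripper_force: 0.0
```

```bash
python3 -c "
from h import *
s=snap('scene')['bgr'];cv2.imwrite('pics/end.png',cv2.resize(s[60:440,120:500],(600,600)))
print(ctrl.get_obs()['clock'])"
```

```text
30.5
```

View pics/end.png

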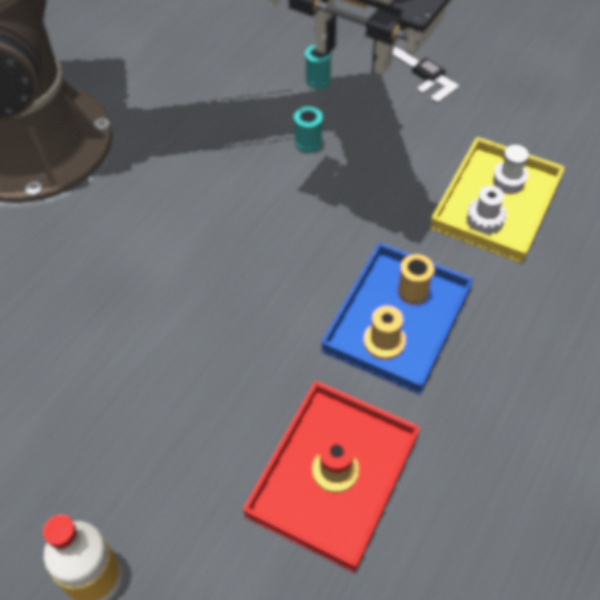

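The reject stands in the red tray (336,465), the brass parts in blue (387,330) and (415,278), and the steel parts in yellow (488,208) and (513,168). All are upright, and the bottle and caliper are untouched.

```bash
python3 -c "
from plant import ctrl
print(ctrl.close_job())"
```

```text
the job is handed in; nothing more can be done
None
```

The job is handed in at about 30 s: reject first into the red tray, then both brass parts in blue and both steel parts in yellow, all standing upright in the final picture, with the bottle and caliper untouched.

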